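# Let two thick cells out of the bench dispenser

## Task

Two of the thick cells are wanted for the next battery pack: with the fingertips, press the paddle of the thick-cell dispenser all the way down until a cell has rolled into the pick-up bay, let the paddle come right up so that the next cell rolls to the gate, and do it once more. Finish with exactly two thick cells lying in the bay, the others still behind the closed gate and the paddle up. Do not touch the cells themselves, leave the thin-cell dispenser shut, and leave everything else on the bench where it is.

Things in the scene. Friction and masses are not known exactly. Their poses are not given: they have to be found in the camera images.
- disp_thick: Cell dispenser fixed to the bench, holding the four thick cells across an open aluminium channel, 73 x 212 mm, sloping down 12 degrees to its front; a steel rocker works its gate. Dark base plate 210 x 90 x 5 mm. Origin: centre of the plate's underside; x to the rear (uphill), z up. The two dispensers look alike but for the size of the cells and stand either way round, one left, one right.
- disp_thin: Cell dispenser fixed to the bench, holding the three thin cells across an open aluminium channel, 73 x 212 mm, sloping down 12 degrees to its front; a steel rocker works its gate. Dark base plate 210 x 90 x 5 mm. Origin: centre of the plate's underside; x to the rear (uphill), z up. The two dispensers look alike but for the size of the cells and stand either way round, one left, one right.
- paddle_thick (a point): Centre of the top of the thick-cell dispenser's paddle, a black ribbed plate 38 (x) by 50 (y) by 4 mm on the rocker's rear cross-bar, behind the channel's high end; x = 123, z = 118 mm in the dispenser's frame. Sloping up to the rear by 12 degrees at rest. Fully pressed it has gone down 30 mm and to the rear 10 mm. Other things within 60 mm of it are no taller than 45 mm.
- rocker_thick (a joint): Rocker of the thick-cell dispenser (rad). 0 = at rest, gate shut; grows as the paddle is pressed, to a hard stop at 0.40. The cell at the gate is let go at about 0.30. A spring returns it to 0 when let go; the push needed at the paddle rises from about 3.4 N to about 6.5 N at the stop. Pivot axis along y through x = 54, z = 79 mm of the dispenser's frame.
- gate_thick (a point): Foot of the thick-cell dispenser's gate blade on the rocker's front end, at mid-channel; x = -10 mm in the dispenser's frame. Paddle down lifts the gate 28 mm while a tab rises through the channel floor and holds back the second cell: one full press lets out one cell, however long it is held. With the paddle up the next cell rolls to the gate. Each roll takes under 1 s.
- bay_thick (a point): Point on the channel floor in the middle of the thick-cell dispenser's pick-up bay: the part of the channel in front of the gate, 80 mm long, with low walls and a 16 mm lip at the front. x = -59 mm in the dispenser's frame, 35 mm above the bench.
- paddle_thin (a point): Centre of the top of the thin-cell dispenser's paddle, a black ribbed plate 38 (x) by 50 (y) by 4 mm on the rocker's rear cross-bar, behind the channel's high end; x = 123, z = 118 mm in the dispenser's frame. Sloping up to the rear by 12 degrees at rest. Fully pressed it has gone down 30 mm and to the rear 10 mm. Other things within 60 mm of it are no taller than 45 mm.
- rocker_thin (a joint): Rocker of the thin-cell dispenser (rad). 0 = at rest, gate shut; grows as the paddle is pressed, to a hard stop at 0.40. The cell at the gate is let go at about 0.30. A spring returns it to 0 when let go; the push needed at the paddle rises from about 3.4 N to about 6.5 N at the stop. Pivot axis along y through x = 54, z = 79 mm of the dispenser's frame.
- gate_thin (a point): Foot of the thin-cell dispenser's gate blade on the rocker's front end, at mid-channel; x = -10 mm in the dispenser's frame. Paddle down lifts the gate 28 mm while a tab rises through the channel floor and holds back the second cell: one full press lets out one cell, however long it is held. With the paddle up the next cell rolls to the gate. Each roll takes under 1 s.
- bay_thin (a point): Point on the channel floor in the middle of the thin-cell dispenser's pick-up bay: the part of the channel in front of the gate, 80 mm long, with low walls and a 16 mm lip at the front. x = -59 mm in the dispenser's frame, 35 mm above the bench.
- thick_1: Thick round cell, 26 mm diameter, 65 mm long, about 90 g, blue sleeve with steel ends, number 1 counted from the gate at the start. Origin: its centre; y along its axis; it rolls.
- thick_2: Thick round cell, 26 mm diameter, 65 mm long, about 90 g, blue sleeve with steel ends, number 2 counted from the gate at the start. Origin: its centre; y along its axis; it rolls.
- thick_3: Thick round cell, 26 mm diameter, 65 mm long, about 90 g, blue sleeve with steel ends, number 3 counted from the gate at the start. Origin: its centre; y along its axis; it rolls.
- thick_4: Thick round cell, 26 mm diameter, 65 mm long, about 90 g, blue sleeve with steel ends, number 4 counted from the gate at the start. Origin: its centre; y along its axis; it rolls.
- thin_1: Thin round cell, 18.5 mm diameter, 65 mm long, about 46 g, same blue sleeve, number 1 counted from the gate. Origin: its centre; y along its axis.
- thin_2: Thin round cell, 18.5 mm diameter, 65 mm long, about 46 g, same blue sleeve, number 2 counted from the gate. Origin: its centre; y along its axis.
- thin_3: Thin round cell, 18.5 mm diameter, 65 mm long, about 46 g, same blue sleeve, number 3 counted from the gate. Origin: its centre; y along its axis.
- screwdriver: Bystander, loose. Screwdriver 190 mm long lying on the bench between the two dispensers, handle towards the robot; origin: middle of its underside.
- multimeter: Bystander, loose. Grey multimeter, 150 x 75 x 34 mm (dial to 45 mm), lying flat on the left; origin: centre of its underside.
- tape_roll: Bystander, loose. Roll of amber tape lying flat, 88 mm across, 24 mm high, on the right; origin: centre of its underside.
- mug: Bystander, loose. White mug, 80 mm across, 92 mm high, on the right near the robot; origin: centre of its underside.
- mouse: Bystander, loose. Black computer mouse, 105 x 60 x 32 mm, in front of the keyboard; origin: centre of its underside.
- parts_box: Bystander, loose. Small grey open box, 85 x 120 x 38 mm, three compartments, beyond the dispensers; origin: centre of its underside.
- pack_holder: Bystander, loose. Empty black two-cell pack holder, 66 x 72 x 22 mm, at the left rear; origin: centre of its underside.
Mind the look-alikes: they are no part of the job. What is shaped like the thin_2 but green or red is not meant. What is shaped like the thin_1 but orange is not meant.

How it is judged:
On the way, in this order (a step that is already met when the one before it is completed fails the run):
1. the first thick cell lies in the pick-up bay, the second still behind the gate (x of thick_1 in the frame of disp_thick between -0.105 and -0.034 m and z of thick_1 in the frame of disp_thick between 0.025 and 0.06 m and x of thick_2 in the frame of disp_thick above -0.008 m), for 0.2 s.
2. the second thick cell lies in the pick-up bay too (x of thick_2 in the frame of disp_thick between -0.105 and -0.034 m and z of thick_2 in the frame of disp_thick between 0.025 and 0.06 m), for 0.2 s.
At the end, for the whole second after the job is handed in: The first two thick cells rest in the pick-up bay of the thick-cell dispenser (centre at least 24 mm in front of the gate, inside the channel, slower than 30 mm/s); the third and fourth thick cells and all three thin cells are still behind their gates; both rockers are back within 0.05 rad of rest (all of step 2 and x of thick_1 in the frame of disp_thick between -0.105 and -0.034 m and z of thick_1 in the frame of disp_thick between 0.025 and 0.06 m and x of each of thick_3, thick_4 in the frame of disp_thick above -0.008 m and x of each of thin_1, thin_2, thin_3 in the frame of disp_thin above -0.008 m and linear speed of each of thick_1, thick_2, thick_3, thick_4 below 0.03 m/s and value of joint each of rocker_thick, rocker_thin below 0.05 rad); the robot touches nothing.
It fails at once if a cell is touched with the gripper or arm (over 0.5 N) (contact force between any of the fingers, the arm and thick_1 above 0.5 N or contact force between any of the fingers, the arm and thick_2 above 0.5 N or contact force between any of the fingers, the arm and thick_3 above 0.5 N or contact force between any of the fingers, the arm and thick_4 above 0.5 N or contact force between any of the fingers, the arm and thin_1 above 0.5 N or contact force between any of the fingers, the arm and thin_2 above 0.5 N or contact force between any of the fingers, the arm and thin_3 above 0.5 N).
It fails at once if a cell is lifted out of its channel (z of any of thick_1, thick_2, thick_3, thick_4 in the frame of disp_thick above 0.105 m or z of any of thin_1, thin_2, thin_3 in the frame of disp_thin above 0.105 m).
It fails at once if a third thick cell is let out (x of any of thick_3, thick_4 in the frame of disp_thick below -0.02 m).
It fails at once if the thin-cell dispenser is worked (rocker past 0.15 rad or a thin cell let out) (value of joint rocker_thin above 0.15 rad or x of any of thin_1, thin_2, thin_3 in the frame of disp_thin below -0.02 m).
It fails at once if a bystander is moved by more than 20 mm (distance of any of screwdriver, multimeter, tape_roll, mug, mouse, parts_box, pack_holder from where it was at the start of the episode above 0.02 m).
It also fails if it takes over 38 s, if anything falls off the work surface, if the arm or the gripper's body presses on something with over 40 N, if the wrist force passes 120 N, or if a joint passes its speed limit or range.

## Robot

A 6-joint arm with a two-finger parallel gripper is mounted at the origin on the work surface. World frame = base frame: x ahead of the robot, y to its left, z up, the work surface at z = 0. Lengths are in m, angles in rad, forces in N, time in s.
With the tool pointing down it reaches from about 0.3 to 0.875 m from the base axis. Payload 4.2 kg.
Tool frame: the origin (TCP) lies at the very end of the fingers, on their centre line; the grasp point (between the pads) lies r.grasp_offset behind it (r.grasp_offset is the distance from the TCP to the grasp point, in m); y points along the fingers, z is the direction in which the jaws open and shut, and the axes are right-handed (so a half turn about y gives the same grasp; the last joint's range is limited). The gripper opens to 85 mm and grips with 20 to 120 N. Pads are 22 mm wide; open, the fingers measure 114 mm over their backs; the gripper's body (76 mm by 85 mm) begins 54 mm behind the grasp point. The pads swing forward as they close: fully open they stand 13 mm farther back than shut.
Start: joints at [1.091, 0.32, 1.565, -0, 1.257, -0.02], TCP at [0.255, 0.515, 0.231] pointing down, gripper open.
Joint ranges: [-3.11, 3.11], [-0.84, 2.01], [0.21, 2.61], [-1.34, 4.49], [0.05, 2.63], [-2.56, 2.56]. Speed limits (rad/s): [2.57, 2.57, 3.14, 3.14, 3.14, 3.14].

## Interface

Orientations are given as a unit quaternion [w, x, y, z].
In Python, from cell import r, vision gives the robot as it stands. The module is installed in compiled form; this text tells all that it offers.
- The arm moves only by the tool jog_arm, never from a script. Its argument "commands" is a list of rows, each a list of 4 numbers: the shift along the world's x, y, z in cm, then the turn about the world's z in rad. In form: [[x, y, z, spin], ...]. A call has 1 to 8 rows; each row is the pose to reach, as a shift and turn from the pose commanded when the call began; what a row does not reach only later rows make up. A row lasts 1/10 s, in which the tool goes at most 50 mm and 8.59 degrees, less where a joint would pass 70% of its speed; a pose out of reach is approached as far as the arm can. A call with a gripper value outside its range is refused whole. "gripper" is the opening, from 0 (shut) to 1 (fully open), set as the call begins (left out, the last holds). The fingers move at their own pace and stop on an object; the grip force is fixed at half the most. Time passes only in rows, so rows that repeat a pose let the fingers close. It gives the time, the measured TCP pose, the force and the opening at its end, in the units of the state.
- r.get_obs(): the state, without advancing time (a new reading comes with each control period).
- vision.get_image(name): name is "side" or "top"; returns the picture (420x560x3 uint8, blue, green, red); there is no depth.
- vision.camera_info(name): a dict with "fx", "fy", "cx", "cy" (pixels), "R" (3x3) and "t" (3): a world point X has camera coordinates R X + t. Camera axes: x right, y down, z forward; pixel columns grow to the right and rows downward; lengths in m; the calibration is good to about 2 mm. A picture is of the moment at which its call begins. camera_info takes no time and is no camera call.
- r.job_done(): hands the job in, once; it reports no verdict.
The state is a dict: "t": time; "joint_positions": joint angles; "joint_velocities": joint speeds; "effort": joint torques, N m; "ee_pos": TCP position; "eef_rot": TCP orientation; "ft_force": force on the tool from outside, world axes, zero at the start; "torque": the same for the moment, N m; "grip_width": finger opening in m.
Only numpy, scipy, OpenCV 4.12 (cv2) and the standard library are available. Lean on these libraries where they do the work, as an engineer would, in place of code of your own. Each camera call takes 0.05 s, during which the arm holds its last target. There are 200 camera calls.

## Working session

There is one attempt and no reset: what is moved stays moved. The work goes in short steps, Python scripts to look and compute and a tool call to move; the robot and the scene stay as the last step left them, time stands still between calls to the robot, and variables do not carry over. Pictures are saved under pics/ and viewed, on a budget of 10 in all, crops included, one or two more only if the job needs it, and the job is handed in when it is done.

Besides the shell and the picture viewer there is one more tool, called after "Call:" as name(argument=value, ...) on one line, values as JSON. jog_arm: Moves the arm, as the interface text tells. Its arguments: {"type":"object","properties":{"commands":{"type":"array","items":{"type":"array","items":{"type":"number"}}},"gripper":{"type":"number"}},"required":["commands"]}

```bash
mkdir -p pics; python3 - <<'E'
from cell import r, vision
import cv2
for n in("top","side"):
    cv2.imwrite(f"pics/{n}0.png",vision.get_image(n)); c=vision.camera_info(n); print(n,c)
o=r.get_obs();print(o["t"],o["ee_pos"],o["eef_rot"],r.grasp_offset)
E
```

```text
top {'fx': 520.3501084059433, 'fy': 520.3501084059433, 'cx': 280.49612031974016, 'cy': 200.74909623671127, 'R': array([[ 0.02389226, -0.99970602, -0.00412798],
       [-0.98120497, -0.02265881, -0.19163347],
       [ 0.1914836 ,  0.00862895, -0.98145788]]), 't': array([-0.01723628,  0.52411803,  1.22745385])}
side {'fx': 472.0690515378628, 'fy': 472.0690515378628, 'cx': 276.6213063940775, 'cy': 202.3661138538026, 'R': array([[-0.98358062, -0.18040125, -0.0049543 ],
       [-0.1107778 ,  0.62519752, -0.77256478],
       [ 0.14246907, -0.75933093, -0.63491662]]), 't': array([0.5213664 , 0.1232249 , 1.39951501])}
0.1 [0.25496361 0.5149186  0.23058512] [-0.68796575  0.6890395  -0.1612674   0.16099849] 0.0187
```

View pics/top0.png

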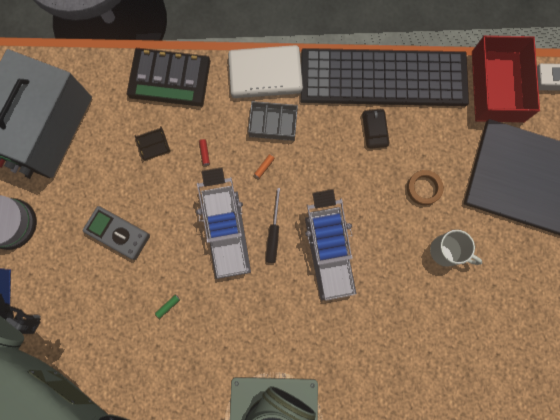

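View pics/side0.png

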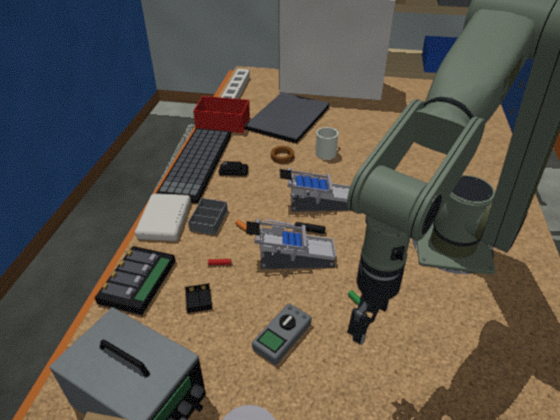

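The top view shows the two dispensers. The right one (cells near (330,237)) has a longer blue block, so it looks like four thick cells; its paddle is at about (325,198). The left one looks like three thin cells, with its paddle at (214,177). Both paddles are on the side away from the robot. Next I measure the paddle and check the blue block lengths.

```bash
cat > h.py <<'E'
import numpy as np, cv2
from cell import r, vision
def ray(n,p,z):
    c=vision.camera_info(n); R,t=c["R"],c["t"]; C=-R.T@t
    d=R.T@np.array([(p[0]-c["cx"])/c["fx"],(p[1]-c["cy"])/c["fy"],1]); return C+d*(z-C[2])/d[2]
def proj(n,X):
    c=vision.camera_info(n); q=c["R"]@np.asarray(X)+c["t"]; return c["fx"]*q[0]/q[2]+c["cx"],c["fy"]*q[1]/q[2]+c["cy"]
def blob(m,box):
    x0,y0,x1,y1=box; k=np.zeros_like(m); k[y0:y1,x0:x1]=m[y0:y1,x0:x1]
    cs,_=cv2.findContours(k,cv2.RETR_EXTERNAL,cv2.CHAIN_APPROX_NONE); c=max(cs,key=cv2.contourArea)
    return cv2.minAreaRect(c),c
E
python3 - <<'E'
from h import *
im=cv2.imread("pics/top0.png"); hsv=cv2.cvtColor(im,cv2.COLOR_BGR2HSV)
dark=((hsv[...,2]<60)*255).astype(np.uint8); blue=cv2.inRange(hsv,(105,120,60),(130,255,255))
for nm,pb,bb in(("right",(305,182,345,210),(300,205,355,270)),("left",(195,162,232,188),(198,205,245,245))):
    rp,c=blob(dark,pb); P=ray("top",rp[0],.118); print(nm,"paddle",rp,P)
    print(" corners",[ray("top",q,.118)[:2].round(3) for q in cv2.boxPoints(rp)])
    rb,_=blob(cv2.morphologyEx(blue,cv2.MORPH_CLOSE,np.ones((7,7))),bb); B=ray("top",rb[0],.075)
    print(" blue",rb,B)
    print(" corners",[ray("top",q,.075)[:2].round(3) for q in cv2.boxPoints(rb)])
    d=P-B; print(" yaw from blue->paddle",np.degrees(np.arctan2(d[1],d[0])))
im2=cv2.imread("pics/side0.png")
a=cv2.resize(im[160:310,180:370],None,fx=3,fy=3,interpolation=3); b=cv2.resize(im2[160:280,235:375],None,fx=1.6,fy=1.6)
cv2.imwrite("pics/crop1.png",a)
E
```

```text
right paddle ((323.66217041015625, 198.4729766845703), (13.645115852355957, 19.234682083129883), 80.53767395019531) [ 0.51894811 -0.10574037  0.118     ]
 corners [array([ 0.531, -0.081]), array([ 0.539, -0.125]), array([ 0.507, -0.13 ]), array([ 0.499, -0.087])]
 blue ((329.67431640625, 236.2522735595703), (41.3360595703125, 26.77206039428711), 80.13418579101562) [ 0.43640283 -0.12400182  0.075     ]
 corners [array([ 0.479, -0.084]), array([ 0.492, -0.147]), array([ 0.394, -0.164]), array([ 0.382, -0.102])]
 yaw from blue->paddle 12.474589044815286
left paddle ((212.7027130126953, 176.71621704101562), (13.480716705322266, 19.234682083129883), 80.53767395019531) [0.56501537 0.15492081 0.118     ]
 corners [array([0.577, 0.18 ]), array([0.585, 0.136]), array([0.553, 0.13 ]), array([0.545, 0.174])]
 blue ((222.32432556152344, 224.4459228515625), (20.05667495727539, 26.468238830566406), 80.53767395019531) [0.45876935 0.1323949  0.075     ]
 corners [array([0.477, 0.168]), array([0.489, 0.106]), array([0.441, 0.097]), array([0.429, 0.158])]
 yaw from blue->paddle 11.970393121636619
```

View pics/crop1.png

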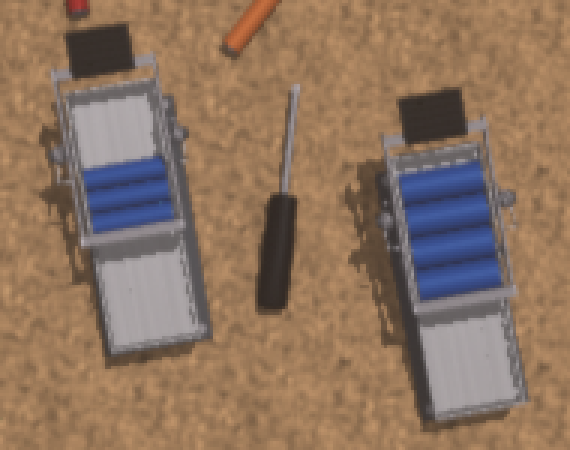

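The right dispenser is the thick one. It holds four cells over about 100 mm, while the left holds three over about 49 mm. The paddle is at about (0.519, -0.106), with yaw about 11.5° and heading +x. I'll go above it with the gripper shut and the jaws along the dispenser's y.

Call:
jog_arm(commands=[[1.6, -3.9, 0, 0.04], [3.3, -7.8, 0, 0.08], [4.9, -11.7, 0, 0.12], [6.6, -15.6, 0, 0.16], [8.2, -19.5, 0, 0.2], [9.9, -23.4, 0, 0.25], [11.5, -27.3, 0, 0.29], [13.2, -31, 0, 0.33]], gripper=0)

```text
t: 0.9
ee_pos: [0.3872, 0.2035, 0.2311]
eef_rot: [-0.706, 0.706, -0.045, 0.045]
ft_force: [0.0, 0.7, -0.6]
grip_width: -0.0001
```

Call:
jog_arm(commands=[[1.6, -3.9, 0, 0.04], [3.3, -7.8, 0, 0.08], [4.9, -11.7, 0, 0.12], [6.6, -15.6, 0, 0.16], [8.2, -19.5, 0, 0.2], [9.9, -23.4, 0, 0.25], [11.5, -27.3, -1, 0.29], [13.4, -31.1, -3, 0.33]])

```text
t: 1.7
ee_pos: [0.5223, -0.1077, 0.2022]
eef_rot: [-0.703, 0.704, 0.072, -0.07]
ft_force: [-0.0, 0.3, -0.3]
grip_width: -0.0001
```

Call:
jog_arm(commands=[[0, 0, -3, 0], [0, 0, -5.5, 0], [0, 0, -5.5, 0], [0, 0, -5.5, 0]])

```text
t: 2.1
ee_pos: [0.5212, -0.1056, 0.1464]
eef_rot: [0.704, -0.703, -0.07, 0.071]
ft_force: [0.8, 0.3, 0.8]
grip_width: 0.0001
```

Now a look from close by, 28 mm above the paddle.

```bash
python3 - <<'E'
from h import *
o=r.get_obs(); print(o["ee_pos"])
s=vision.get_image("side"); t=vision.get_image("top")
e=o["ee_pos"]; print(proj("side",e),proj("top",e),"target",proj("side",(.519,-.106,.118)),proj("top",(.519,-.106,.118)))
u,v=map(int,proj("side",e)); a=cv2.resize(s[v-50:v+70,u-40:u+100],(560,480),interpolation=3)
u,v=map(int,proj("top",e)); b=cv2.resize(t[v-50:v+110,u-40:u+40],(240,480),interpolation=3)
cv2.imwrite("pics/c2.png",np.hstack([a,b]))
E
```

```text
[ 0.52116413 -0.10564068  0.14643004]
(np.float64(285.3749466440321), np.float64(165.63432490885282)) (np.float64(324.5929230380706), np.float64(195.06521138161455)) target (np.float64(286.0133657635622), np.float64(173.09694460577023)) (np.float64(323.7740373247422), np.float64(198.45362661504984))
```

View pics/c2.png

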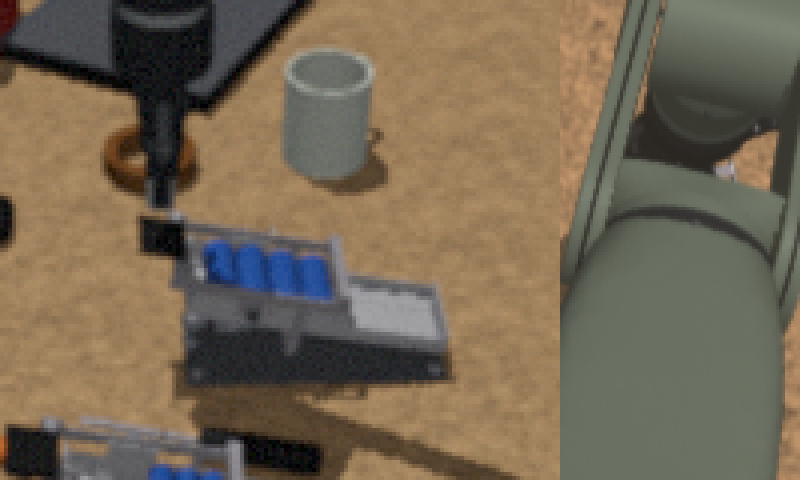

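The fingertip, at crop (160,207), is right over the paddle centre (163,236), which agrees with the projection. Now I press along the paddle's arc, in stages, watching the force.

Call:
jog_arm(commands=[[0, 0, -1.2, 0], [0, 0, -2.2, 0], [0.1, 0, -2.8, 0], [0.4, 0.1, -3.6, 0], [0.6, 0.1, -4.4, 0], [0.8, 0.2, -5.0, 0], [0.9, 0.2, -5.4, 0], [0.9, 0.2, -5.4, 0]])

```text
t: 3.0
ee_pos: [0.5306, -0.1035, 0.092]
eef_rot: [0.704, -0.703, -0.071, 0.071]
ft_force: [-0.8, 2.0, 6.7]
grip_width: 0.0001
```

Call:
jog_arm(commands=[[0, 0, -0.1, 0], [0, 0, -0.2, 0], [0, 0, -0.2, 0], [0, 0, -0.2, 0], [0, 0, -0.2, 0], [0, 0, -0.2, 0]])

```text
t: 3.6
ee_pos: [0.5308, -0.1036, 0.0907]
eef_rot: [0.704, -0.704, -0.071, 0.07]
ft_force: [-0.3, 2.4, 6.5]
grip_width: 0.0004
```

```bash
python3 - <<'E'
from h import *
s=vision.get_image("side"); a=cv2.resize(s[155:225,265:365],(800,560),interpolation=3); cv2.imwrite("pics/c3.png",a)
print(r.get_obs()["ft_force"])
E
```

```text
[-1.2907025   1.77720259  7.05643274]
```

View pics/c3.png

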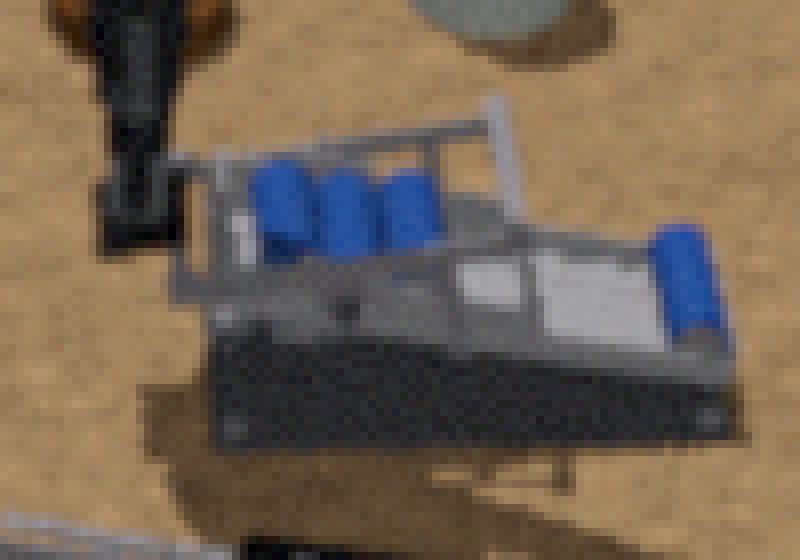

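One cell lies at the front lip of the bay (crop (690,285)), three are held back, and the gate is up. Now I raise the tool fully clear and wait for the next cell to roll.

Call:
jog_arm(commands=[[-0.1, 0, 0.5, 0], [-0.3, 0, 1.2, 0], [-0.5, -0.1, 2.0, 0], [-0.8, -0.2, 2.8, 0], [-0.9, -0.2, 3.6, 0], [-0.9, -0.2, 4.6, 0], [-0.9, -0.2, 5.6, 0], [-0.9, -0.2, 5.6, 0]])

```text
t: 4.45
ee_pos: [0.5223, -0.106, 0.1479]
eef_rot: [-0.703, 0.704, 0.072, -0.07]
ft_force: [0.6, 0.3, 1.1]
grip_width: -0.0001
```

Call:
jog_arm(commands=[[0, 0, 0, 0], [0, 0, 0, 0], [0, 0, 0, 0], [0, 0, 0, 0], [0, 0, 0, 0], [0, 0, 0, 0], [0, 0, 0, 0], [0, 0, 0, 0]])

```text
t: 5.25
ee_pos: [0.5212, -0.1057, 0.1463]
eef_rot: [0.704, -0.704, -0.071, 0.071]
ft_force: [-0.8, 0.0, 0.0]
grip_width: -0.0003
```

Call:
jog_arm(commands=[[0, 0, 0, 0], [0, 0, 0, 0], [0, 0, 0, 0], [0, 0, 0, 0], [0, 0, 0, 0], [0, 0, 0, 0], [0, 0, 0, 0], [0, 0, 0, 0]])

```text
t: 6.05
ee_pos: [0.5212, -0.1057, 0.1463]
eef_rot: [0.704, -0.704, -0.071, 0.071]
ft_force: [0.3, -0.4, -0.9]
grip_width: 0.0001
```

```bash
python3 - <<'E'
from h import *
s=vision.get_image("side"); a=cv2.resize(s[155:225,265:365],(800,560),interpolation=3); cv2.imwrite("pics/c4.png",a)
print(r.get_obs()["ft_force"])
E
```

```text
[-0.29646753  0.98938919  0.08032183]
```

View pics/c4.png

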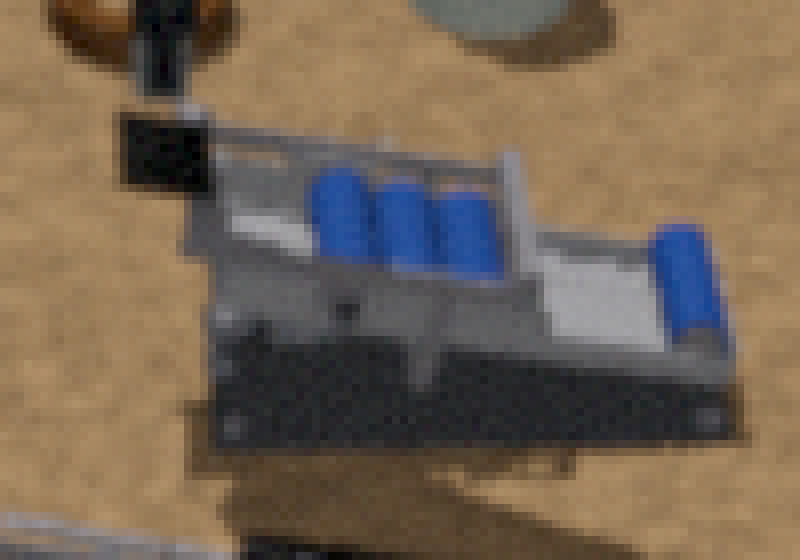

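The paddle is up at crop (165,150), the gate is shut, the next cell sits against it, and cell 1 is in the bay. Second press, the same way.

Call:
jog_arm(commands=[[0, 0, -1.2, 0], [0, 0, -2.2, 0], [0.1, 0, -2.8, 0], [0.4, 0.1, -3.6, 0], [0.6, 0.1, -4.4, 0], [0.8, 0.2, -5.0, 0], [0.9, 0.2, -5.4, 0], [0.9, 0.2, -5.6, 0]])

```text
t: 6.9
ee_pos: [0.5304, -0.1036, 0.0901]
eef_rot: [0.704, -0.703, -0.071, 0.071]
ft_force: [-0.8, 1.7, 6.7]
grip_width: -0.0002
```

Call:
jog_arm(commands=[[0, 0, 0, 0], [0, 0, 0, 0], [0, 0, 0, 0], [0, 0, 0, 0], [0, 0, 0, 0], [0, 0, 0, 0], [0, 0, 0, 0], [0, 0, 0, 0]])

```text
t: 7.7
ee_pos: [0.5304, -0.1036, 0.0904]
eef_rot: [0.704, -0.704, -0.071, 0.071]
ft_force: [-0.9, 1.4, 6.9]
grip_width: 0.0
```

```bash
python3 - <<'E'
from h import *
s=vision.get_image("side"); a=cv2.resize(s[155:225,265:365],(800,560),interpolation=3); cv2.imwrite("pics/c5.png",a)
print(r.get_obs()["ft_force"])
E
```

```text
[-0.96499267  0.08493183  4.4583094 ]
```

View pics/c5.png

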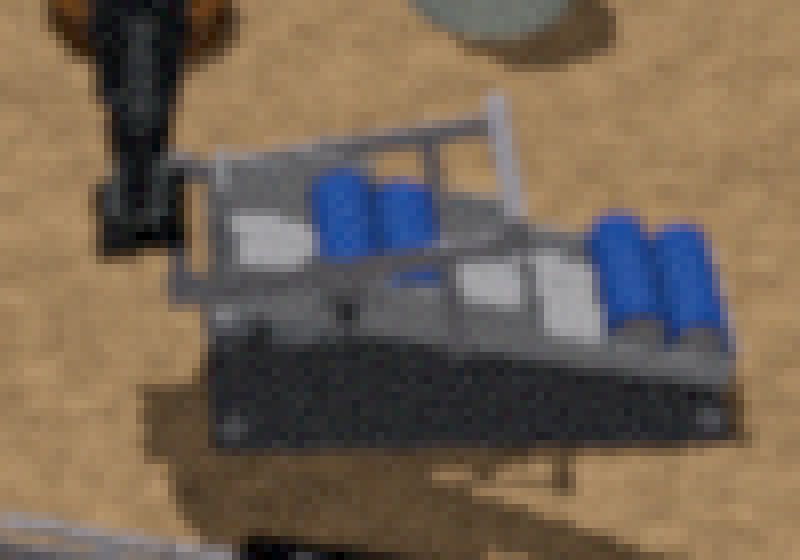

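Two cells lie in the bay (crop (625,270) and (690,285)) and two are held back. I'm releasing the paddle and going clear.

Call:
jog_arm(commands=[[-0.1, 0, 0.5, 0], [-0.3, 0, 1.2, 0], [-0.5, -0.1, 2.0, 0], [-0.8, -0.2, 2.8, 0], [-0.9, -0.2, 3.6, 0], [-0.9, -0.2, 5.6, 0], [-0.9, -0.2, 8.6, 0], [-0.9, -0.2, 11, 0]])

```text
t: 8.55
ee_pos: [0.5214, -0.1058, 0.2017]
eef_rot: [-0.703, 0.704, 0.071, -0.07]
ft_force: [-0.2, 0.4, 0.2]
grip_width: -0.0002
```

Call:
jog_arm(commands=[[0, 0, 0, 0], [0, 0, 0, 0], [0, 0, 0, 0], [0, 0, 0, 0], [0, 0, 0, 0], [0, 0, 0, 0], [0, 0, 0, 0], [0, 0, 0, 0]])

```text
t: 9.35
ee_pos: [0.5212, -0.1057, 0.2002]
eef_rot: [0.704, -0.704, -0.071, 0.071]
ft_force: [-0.2, 0.5, -0.1]
grip_width: 0.0001
```

Call:
jog_arm(commands=[[0, 0, 0, 0], [0, 0, 0, 0], [0, 0, 0, 0], [0, 0, 0, 0], [0, 0, 0, 0], [0, 0, 0, 0], [0, 0, 0, 0], [0, 0, 0, 0]])

```text
t: 10.15
ee_pos: [0.5212, -0.1057, 0.2004]
eef_rot: [0.704, -0.704, -0.071, 0.071]
ft_force: [-1.0, 0.4, 0.2]
grip_width: 0.0001
```

```bash
python3 - <<'E'
from h import *
s=vision.get_image("side"); a=cv2.resize(s[145:285,225:375],(600,560),interpolation=3); cv2.imwrite("pics/c6.png",a)
o=r.get_obs();print(o["ft_force"],o["ee_pos"])
E
```

```text
[ 0.94961815  0.04562092 -1.42679831] [ 0.52118443 -0.10571142  0.20032724]
```

View pics/c6.png

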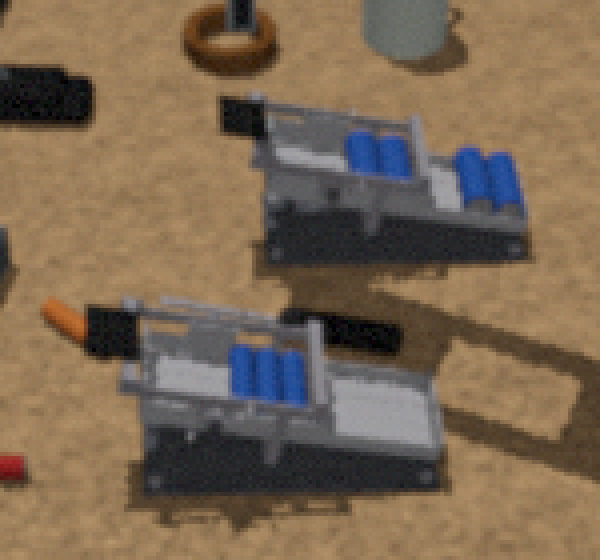

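Two thick cells lie in the bay at (470,180) and (505,183), and two are behind the shut gate at (380,157). The paddle is up at (242,117), and the thin dispenser is unchanged with its three cells at (268,375). I'm handing in.

```bash
python3 -c "
from cell import r
r.job_done(); print(r.get_obs()['t'])"
```

```text
the job is handed in; nothing more can be done
the job is handed in; nothing more can be done
```

The job is done and handed in at about 10.2 s of robot time, well under the 38 s limit. I pressed the right-hand (thick-cell) paddle fully twice with the shut fingertips. Each press ended at about 6.5–7 N. Between presses I let the paddle come right up, and saw one cell in the bay and the next against the shut gate.

- **Thick dispenser:** the last side view showed two thick cells in the bay, two behind the closed gate and the paddle up.
- **Everything else:** the thin dispenser was shut with its three cells in place. I did not measure the bystanders at the end; the few in that view looked undisturbed.
- **Robot:** the tool ended clear, about 80 mm above the paddle. The wrist force readings were within about 1.5 N of zero, which is noise.

No check failed or disagreed.

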